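# Clamp the glass reference plate and set the hold-down screw

### The arm

A 6-joint arm with a two-finger parallel gripper is mounted at the origin on the work surface. World frame = base frame: x ahead of the robot, y to its left, z up, the work surface at z = 0. Lengths are in m, angles in rad, forces in N, time in s.
With the tool pointing down it reaches from about 0.225 to 0.875 m from the base axis. Payload 3.4 kg.
Tool frame: the origin (TCP) lies where the fingers leave the gripper's body, on its centre line; the fingertips stand ahead of it and the grasp point (between the pads) lies 54 mm ahead of it (tips_ahead is the z of the fingertips in the tool frame, in m); z points along the fingers, y is the direction in which the jaws open and shut (so a half turn about z gives the same grasp; the last joint's range is limited). The gripper opens to 85 mm and grips with 20 to 120 N. Pads are 22 mm wide; open, the fingers measure 114 mm over their backs; the gripper's body (76 mm by 85 mm) begins 54 mm behind the grasp point. The pads swing forward as they close: fully open they stand 13 mm farther back than shut.
Start: joints at [1.205, 0.276, 1.505, -0, 1.361, -0.121], TCP at [0.139, 0.558, 0.304] pointing down, gripper open.
Joint ranges: [-2.89, 2.89], [-0.75, 2.08], [0.22, 2.7], [-1.18, 4.32], [0.11, 2.71], [-2.7, 2.7]. Speed limits (rad/s): [2.57, 2.57, 3.14, 3.14, 3.14, 3.14].

### API

Orientations are given as [roll, pitch, yaw] about the fixed x, y, z axes, in that order (R = Rz(yaw) Ry(pitch) Rx(roll)).
In Python, from rig import get_state, capture, calibration, job_done, outline_of, pinpoint, tips_ahead gives the robot as it stands.
- The arm moves only by the tool carry_out, never from a script. Its argument "deltas" is a list of rows, each an object of numbers: "dx", "dy", "dz": the shift along the tool's x, y, z in cm; "twist": the turn about the tool's z in rad; "gripper": the opening in per cent of the stroke, from 0 (shut) to 100 (fully open). A call has 1 to 8 rows; each row shifts and turns the commanded pose from where the row before left it, along the tool's axes as they then stand; what a row does not reach is not made up. A row lasts 1/8 s, in which the tool goes at most 62.5 mm and 10.7 degrees, less where a joint would pass 70% of its speed; a pose out of reach is approached as far as the arm can. A call is refused whole if a number of a shift passes 6.25 or a number of a turn 0.188, either way. A call with a gripper value outside its range is refused whole. The fingers move at their own pace and stop on an object; "grip_force" is the grip in N (left out, the last holds). Time passes only in rows, so rows that do not move let the fingers close. It gives the time, the measured TCP pose, the force and the opening at its end, in the units of the state.
- get_state(): the state, without advancing time (a new reading comes with each control period).
- capture(name): name is "side" or "top" or "wrist"; returns the picture (480x640x3 uint8, red, green, blue); there is no depth.
- calibration(name): a dict with "intrinsics" (3x3 intrinsics, pixels), "distortion" ([k1, k2, p1, p2, k3] as OpenCV has them; the pictures are not rectified), "rvec" (rotation vector, rad) and "tvec" (3), from world to camera coordinates, as OpenCV has them; the wrist camera has in their place "T_tool_cam" (4x4, takes a point from camera to tool coordinates, whose origin is the TCP and whose axes are the flange's). Camera axes: x right, y down, z forward; pixel columns grow to the right and rows downward; lengths in m; the calibration is good to about 2 mm. A picture is of the moment at which its call begins: read the wrist's pose just before it. calibration takes no time and is no camera call.
- job_done(): hands the job in, once; it reports no verdict.
Trained networks look in the newest picture that a camera, given by its name, has taken for a name from the list of things; names that differ only in an ending like _2 or _b are one class to them, and where a whole thing is asked for, a point or a joint stands for the part that bears it (a point fixed in the world has none). Each returns a list of dicts, best first, with "p" (0 to 1); they miss things now and then, are a little off and sometimes report something else, mostly with a low value. They report only what shows in the picture. A call takes as long as a camera call.
- outline_of(camera, name): "mask" (480x640 bool, what is visible of it).
- pinpoint(camera, name): "at" ([x, y, z] in m, in world coordinates, good to about 4 mm: a listed point, or the origin of a listed thing).
The state is a dict: "time_s": time; "joints": joint angles; "qd": joint speeds; "effort": joint torques, N m; "ee_pos": TCP position; "eef_rot": TCP orientation; "wrist_force": force on the tool from outside, world axes, zero at the start; "torque": the same for the moment, N m; "grip_width": finger opening in m.
Only numpy, scipy, OpenCV 4.12 (cv2) and the standard library are available. Lean on these libraries where they do the work, as an engineer would, in place of code of your own. Each camera call takes 0.05 s, during which the arm holds its last target. There are 200 camera calls.

### The job

Crank the small vise clockwise until its moving jaw has pushed the loose glass reference plate home against the fixed jaw and the crank comes to its stop. Then turn the wing thumbscrew of the hold-down over the plate clockwise until it seats, back it off a quarter turn so that the glass is not strained, and finish still gripping the thumbscrew there, holding it for the lock nut. Keep your fingers off the glass, and leave the other things on the bench where they lie.

Things in the scene. Friction and masses are not known exactly. Their poses are not given: they have to be found in the camera images.
- vise: Small grey screw vise on an aluminium sub-plate 172 x 130 x 30 mm fixed to the bench. Origin: on the bench surface; x runs along the vise screw from the crank (nearest the robot) to the fixed jaw, y left, z up. Sub-plate: x -97 to 75 mm. Nut block: x -90 to -72, 87 mm high. Screw axis: y 0, z 65. Top of the hold-down arm over the plate: z 111; only the thumbscrew on it is higher
- jaw_face (a point): Middle of the moving jaw's gripping face (jaw 80 mm wide, 24 mm thick, its top 76 mm above the bench). In the vise's frame it lies at x = -37.8 mm when the crank reads 0 and moves 0.955 mm in +x per rad of crank (6 mm per turn), without turning
- fixed_jaw (a point): Middle of the fixed jaw's gripping face (x 40 mm in the vise's frame; its top 76 mm above the bench). The hold-down bracket rises behind it: its arm, 22 mm wide, reaches back over the plate towards the crank, with the vertical thumbscrew at x 15 mm, y 0
- crank (a joint): Crank angle, rad, about the vise's x axis, growing clockwise seen from the crank's end (the robot's side). At 0 the crank arm points straight up; at angle q the handle's axis lies at y = -30 sin(q), z = 65 + 30 cos(q) mm in the vise's frame. Hard stop at 8.5, where the jaw has clamped the plate. Stays where it is left: friction about 0.08 N m
- crank_grip (a point): Point to grip on the crank handle: a black freely turning sleeve, 14 mm in diameter, 44 mm long, parallel to the vise's x axis, in front of the 8 mm thick crank arm. The point is on the sleeve's axis, 24 mm from the arm's middle, 20 mm from the free end; at crank angle q it lies at x = -145 + 0.955 q mm in the vise's frame (the crank travels with its screw)
- thumbscrew (a joint): Angle of the hold-down thumbscrew, rad, growing clockwise seen from above (which screws it down 0.64 mm per rad). It seats at a hard stop at 6.0, its pad pressed on the glass; a quarter turn back reads 4.43. It stays where it is left: friction about 0.06 N m
- thumbscrew_grip (a point): Point to grip on the thumbscrew's brass wing head, on its axis, 140 mm above the bench when seated, 144 mm at angle 0. The upright wing blade is 42 mm long, 9 mm thick, from 14 mm below this point to 7 mm above; below it a collar of 20 mm, then a lock nut. x along the blade, y across it, z up; at joint value 0 the blade lies along the vise's x axis
- glass_plate: Loose square glass reference plate 70 x 70 x 8 mm, lying between the jaws on two steel parallels 62 mm above the bench, at first up to 3.5 mm short of the fixed jaw. Origin: centre of its underside; home against the fixed jaw it lies at x = 5 mm in the vise's frame
- map_compass: Bystander: map compass with a yellow acrylic base 110 x 60 x 5 mm and a round dark capsule, 12 mm high. Origin: centre of its underside, x along its length
- damping_ring: Bystander: copper ring 60 mm outside, 40 mm inside, 12 mm high. Origin: centre of its underside
- iron_weight: Bystander: blackened iron weight, 48 mm in diameter, 64 mm high with its knob. Origin: centre of its underside
- bullseye_level: Bystander: round bull's-eye level in an aluminium ring, 52 mm in diameter, 15 mm high. Origin: centre of its underside
- declination_key: Bystander: stubby steel key with a cross bar, 34 x 30 x 12 mm, lying flat. Origin: under the cross bar
- screwdriver: Bystander: screwdriver with a wooden handle, 150 mm long, lying flat. Origin: under its middle
- dust_brush: Bystander: dusting brush 160 mm long, lying flat. Origin: under its middle

How it is judged:
By the outcome, as a careful person would: the job done as asked, in the order asked, and still so for the second after the job is handed in, while the arm keeps its last pose, push and grip.
It also fails if it takes over 72 s, if anything falls off the work surface, if the arm or the gripper's body presses on something with over 40 N, if the wrist force passes 120 N, or if a joint passes its speed limit or range.

## Working session

There is one attempt and no reset: what is moved stays moved. The work goes in short steps, Python scripts to look and compute and a tool call to move; the robot and the scene stay as the last step left them, time stands still between calls to the robot, and variables do not carry over. Pictures are saved under pics/ and viewed, about 8 in all and at most 12, crops included, and the job is handed in when it is done.

Besides the shell and the picture viewer there is one more tool, called after ">>>" as name(argument=value, ...) on one line, values as JSON. carry_out: Moves the arm, as the interface text tells. Its arguments: {"type":"object","properties":{"deltas":{"type":"array","items":{"type":"object","properties":{"dx":{"type":"number"},"dy":{"type":"number"},"dz":{"type":"number"},"twist":{"type":"number"},"gripper":{"type":"number"}}}},"grip_force":{"type":"number"}},"required":["deltas"]}

```bash
ls; mkdir -p pics
python3 - <<'E'
from rig import *
import cv2,numpy as np
s=get_state();print(s)
a=capture("side");b=capture("top")
cv2.imwrite("pics/a.png",a[:,:,::-1]);cv2.imwrite("pics/b.png",b[:,:,::-1])
for c in("side","top"):
  for n in("vise","crank_grip","thumbscrew_grip","fixed_jaw","jaw_face","glass_plate"):
    print(c,n,[(np.round(d["at"],3),round(d["p"],2)) for d in pinpoint(c,n)][:2])
print(tips_ahead if not callable(tips_ahead) else tips_ahead())
print(calibration("wrist"))
E
```

```text
pics
{'time_s': 0.0, 'joints': array([ 1.20498084e+00,  2.76596552e-01,  1.50613586e+00,  3.10908440e-05,
        1.36071004e+00, -1.21011157e-01]), 'qd': array([-8.31387259e-05,  2.76023268e-04,  1.60382734e-03,  2.72745437e-03,
        1.57507128e-05,  6.29593011e-04]), 'effort': array([ 3.02673334e-04, -4.16787708e+01, -2.45800334e+01, -2.37696750e-04,
        1.11483992e-02,  2.03739788e-06]), 'ee_pos': array([0.13921966, 0.55748001, 0.30303762]), 'eef_rot': array([-3.13976005e+00, -2.53473702e-04,  2.89678158e+00]), 'wrist_force': array([-0.88927649, -0.04945416,  0.57142376]), 'torque': array([ 0.0401896 , -0.01851922,  0.00486121]), 'grip_width': 0.08540315241182694}
side vise [(array([ 0.642, -0.037, -0.002]), 0.78), (array([ 0.635, -0.192, -0.003]), 0.69)]
side crank_grip [(array([ 0.498, -0.046,  0.093]), 0.57)]
side thumbscrew_grip [(array([ 0.659, -0.037,  0.144]), 0.49)]
side fixed_jaw [(array([ 0.681, -0.036,  0.065]), 0.94)]
side jaw_face [(array([ 0.609, -0.033,  0.063]), 0.86), (array([ 0.591, -0.455, -0.003]), 0.24)]
side glass_plate [(array([ 0.645, -0.034,  0.067]
[... 350 characters left out ...]
rray([ 0.644, -0.036,  0.061]), 0.74), (array([ 0.634, -0.192,  0.002]), 0.45)]
0.0726
{'intrinsics': array([[391.34334575,   0.        , 319.94437738],
       [  0.        , 391.34334575, 228.63098271],
       [  0.        ,   0.        ,   1.        ]]), 'distortion': array([-0.00704804,  0.        ,  0.        ,  0.        ,  0.        ]), 'T_tool_cam': array([[ 5.47218539e-04, -9.45575510e-01, -3.25402299e-01,
         8.32090543e-02],
       [ 9.99999838e-01,  5.67721327e-04,  3.19452777e-05,
         9.42254516e-04],
       [ 1.54531153e-04, -3.25402264e-01,  9.45575667e-01,
        -7.05559565e-02],
       [ 0.00000000e+00,  0.00000000e+00,  0.00000000e+00,
         1.00000000e+00]])}
```

View pics/a.png

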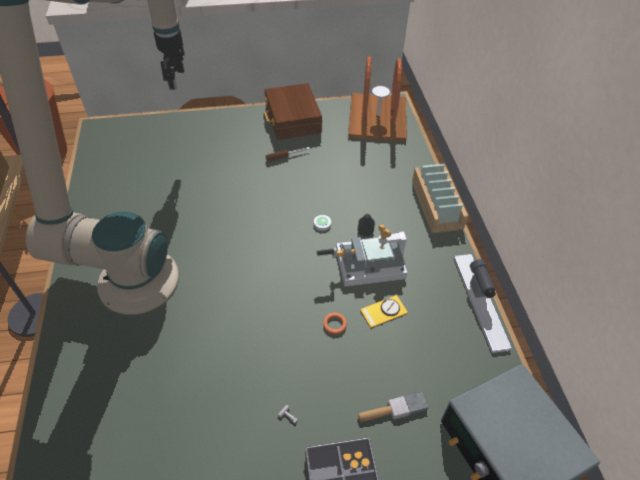

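View pics/b.png

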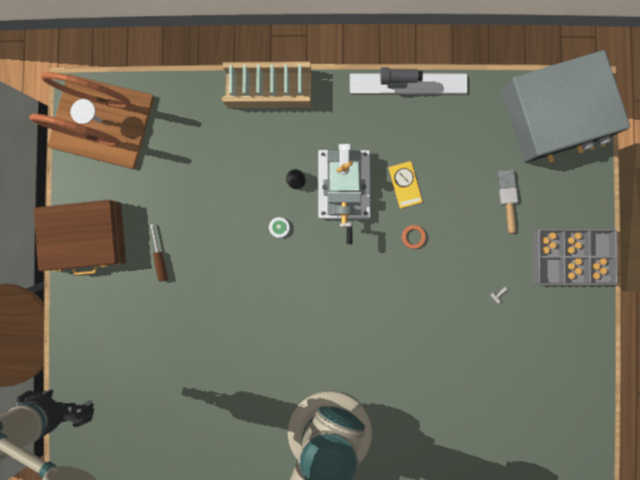

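The side view shows the vise at about px (370,255), with the crank handle pointing toward the robot at (325,252). The top view shows the vise at (345,185), near yaw 0, with the handle at (349,235) and the iron weight to its left at (295,179). I'll move above it for a closer look.

>>> carry_out(deltas=[{"twist":-0.122},{"twist":-0.122},{"dx":-3.4,"dy":-4.9,"dz":0.1},{"dx":-3.4,"dy":-4.9,"dz":0.1},{"dx":-3.4,"dy":-4.9,"dz":0.1},{"dx":-3.4,"dy":-4.9,"dz":0.1},{"dx":-3.4,"dy":-4.9,"dz":0.1},{"dx":-3.4,"dy":-4.9,"dz":0.1}])

```text
invalid input
```

>>> carry_out(deltas=[{"dx":-3.4,"dy":-4.9,"dz":0.1},{"dx":-3.4,"dy":-4.9,"dz":0.1},{"dx":-3.4,"dy":-4.9,"dz":0.1},{"dx":-3.4,"dy":-4.9,"dz":0.1},{"dx":-3.4,"dy":-4.9,"dz":0.1},{"dx":-3.4,"dy":-4.9,"dz":0.1,"gripper":60},{"gripper":60},{"gripper":60}])

```text
invalid input
```

```bash
cat > h.py <<'E'
from rig import *
import rig,cv2,numpy as np
from scipy.spatial.transform import Rotation as R
def look(fn,names):
  s=get_state();print(s["time_s"],"pos",np.round(s["ee_pos"],4),"rpy",np.round(s["eef_rot"],4),"F",np.round(s["wrist_force"],1),"w",round(s["grip_width"],4),"j6",round(s["joints"][5],2))
  a=capture("wrist");cv2.imwrite("pics/"+fn,a[:,:,::-1])
  for n in names:
    print(n,[(np.round(d["at"],4),round(d["p"],2)) for d in pinpoint("wrist",n)][:2])
  return s
def proj(s,P):
  "world points -> wrist pixels"
  c=calibration("wrist");T=np.eye(4);T[:3,:3]=R.from_euler("xyz",s["eef_rot"]).as_matrix();T[:3,3]=s["ee_pos"]
  M=np.linalg.inv(T@c["T_tool_cam"])
  return cv2.projectPoints(np.array(P,float),cv2.Rodrigues(M[:3,:3])[0],M[:3,3],c["intrinsics"],c["distortion"])[0][:,0]
def ray(s,px,z):
  "wrist pixel -> world point at height z"
  c=calibration("wrist");T=np.eye(4);T[:3,:3]=R.from_euler("xyz",s["eef_rot"]).as_matrix();T[:3,3]=s["ee_pos"];T=T@c["T_tool_cam"]
  u=cv2.undistortPoints(np.array([[px]],float),c["intrinsics"],c["distortion"])[0,0]
  d=T[:3,:3]@[u[0],u[1],1];return T[:3,3]+d*(z-T[2,3])/d[2]
E
python3 - <<'E'
from h import *
s=look("c.png",["vise","crank_grip","thumbscrew_grip","fixed_jaw","jaw_face","glass_plate","iron_weight","bullseye_level","damping_ring","map_compass"])
print(tips_ahead)
E
```

```text
0.7 pos [0.1394 0.5579 0.304 ] rpy [3.1415 0.     2.8968] F [0.3 0.1 0.4] w 0.0856 j6 -0.12
vise []
crank_grip []
thumbscrew_grip []
fixed_jaw []
jaw_face []
glass_plate []
iron_weight []
bullseye_level []
damping_ring []
map_compass []
0.0726
```

View pics/c.png

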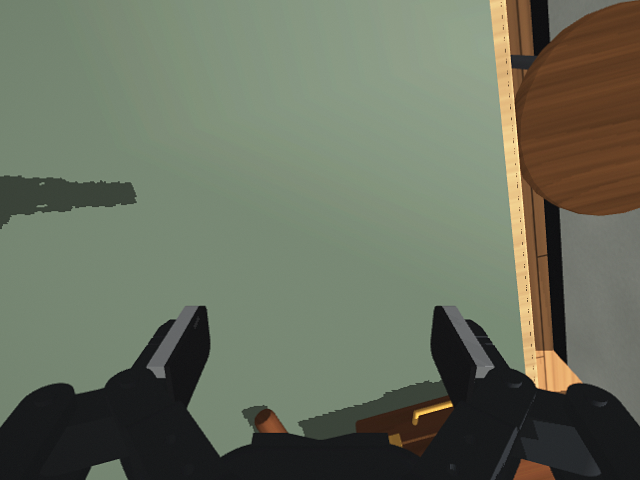

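The picture only shows empty bench, because both moves were refused. I'll retry with every key in each row.

>>> carry_out(deltas=[{"dx":0,"dy":0,"dz":0,"twist":-0.122,"gripper":100},{"dx":0,"dy":0,"dz":0,"twist":-0.122,"gripper":100},{"dx":-3.4,"dy":-4.9,"dz":0.1,"twist":0,"gripper":100},{"dx":-3.4,"dy":-4.9,"dz":0.1,"twist":0,"gripper":100},{"dx":-3.4,"dy":-4.9,"dz":0.1,"twist":0,"gripper":100},{"dx":-3.4,"dy":-4.9,"dz":0.1,"twist":0,"gripper":100},{"dx":-3.4,"dy":-4.9,"dz":0.1,"twist":0,"gripper":100},{"dx":-3.4,"dy":-4.9,"dz":0.1,"twist":0,"gripper":100}], grip_force=40)

```text
time_s: 2.25
ee_pos: [0.344, 0.2622, 0.2982]
eef_rot: [3.141, 0.001, 3.141]
wrist_force: [0.9, 0.8, 0.5]
grip_width: 0.0855
```

>>> carry_out(deltas=[{"dx":-3.4,"dy":-4.9,"dz":0.1,"twist":0,"gripper":60},{"dx":-3.4,"dy":-4.9,"dz":0.1,"twist":0,"gripper":60},{"dx":-3.4,"dy":-4.9,"dz":0.1,"twist":0,"gripper":60},{"dx":-3.4,"dy":-4.9,"dz":0.1,"twist":0,"gripper":60},{"dx":-3.4,"dy":-4.9,"dz":0.1,"twist":0,"gripper":60},{"dx":-3.4,"dy":-4.9,"dz":0.1,"twist":0,"gripper":60},{"dx":0,"dy":0,"dz":0,"twist":0,"gripper":60}], grip_force=40)

```text
time_s: 3.12
ee_pos: [0.5493, -0.0341, 0.2913]
eef_rot: [-3.14, 0.001, 3.136]
wrist_force: [-0.7, 1.3, -0.2]
grip_width: 0.0512
```

Run:
```python
from h import *
s=look("d.png",["vise","crank_grip","thumbscrew_grip","fixed_jaw","jaw_face","glass_plate","iron_weight"])
print(tips_ahead)
```

```text
3.125 pos [ 0.5493 -0.0341  0.2913] rpy [-3.1403e+00  1.1000e-03  3.1361e+00] F [-0.7  1.3 -0.2] w 0.0512 j6 -1.75
vise [(array([ 0.6463, -0.033 , -0.0023]), 0.85)]
crank_grip [(array([ 0.499 , -0.0505,  0.0913]), 0.92)]
thumbscrew_grip [(array([ 0.656 , -0.0305,  0.144 ]), 0.55)]
fixed_jaw [(array([ 0.6866, -0.0377,  0.0642]), 0.78)]
jaw_face [(array([ 0.6074, -0.0351,  0.0592]), 0.95)]
glass_plate [(array([ 0.6502, -0.0355,  0.0626]), 0.79), (array([ 0.6863, -0.04  ,  0.0609]), 0.32)]
iron_weight [(array([0.6419, 0.087 , 0.0017]), 0.59)]
0.0726
```

View pics/d.png

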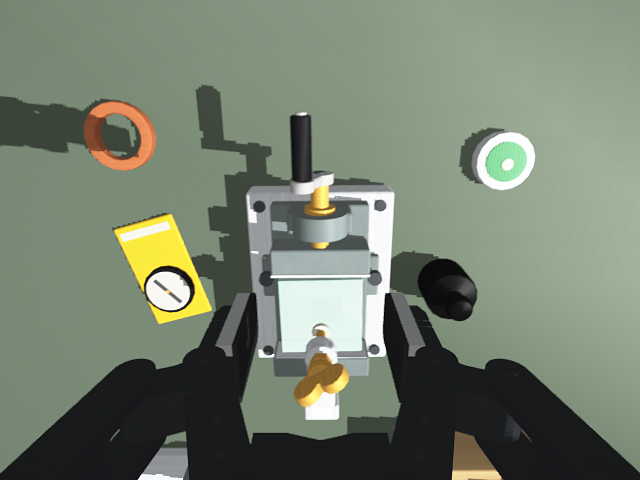

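The wrist picture shows the handle sleeve from px (301,115) to (301,185). The sub-plate's near corners are at (248,187) and (393,185). The wing blade at (320,382) is turned about 1 rad, and the iron weight at (447,290) sits left of the vise. I'll fit the pose from these.

Run:
```python
from h import *
s=get_state()
for n,p,z in [("c1",(248,187),.03),("c2",(393,185),.03),("j1",(271,277),.076),("j2",(369,276),.076),("h_end",(301,115),.097),("h_mid",(301,150),.09),("h_arm",(302,183),.0904),("w1",(309,391),.148),("w2",(334,377),.148)]:
    print(n,np.round(ray(s,p,z),4))
m=outline_of("wrist","crank")
m=[d for d in m][:2]
for d in m:
  v,u=np.nonzero(d["mask"]);print(d["p"],u.min(),u.max(),v.min(),v.max())
def V(x,y,z,v):
  c,sn=np.cos(v[2]),np.sin(v[2]);return [v[0]+c*x-sn*y,v[1]+sn*x+c*y,z]
v=(.6445,-.0345,0.0)
q=.55
print(proj(s,[V(-.097,-.065,.03,v),V(-.097,.065,.03,v),V(-.165,-.03*np.sin(q),.065+.03*np.cos(q),v),V(-.125,-.03*np.sin(q),.065+.03*np.cos(q),v),V(.015,0,.15,v),V(.075,-.065,.03,v),V(.075,.065,.03,v)]).round(1))
```

```text
c1 [ 0.5398 -0.091   0.03  ]
c2 [0.5379 0.0347 0.03  ]
j1 [ 0.6036 -0.0681  0.076 ]
j2 [0.6026 0.0112 0.076 ]
h_end [ 0.4764 -0.0411  0.097 ]
h_mid [ 0.5    -0.0417  0.09  ]
h_arm [ 0.523  -0.0413  0.0904]
w1 [ 0.6538 -0.0358  0.148 ]
w2 [ 0.6422 -0.019   0.148 ]
0.94 289 332 113 194
[[238.8 195.6]
 [387.5 195.8]
 [287.9 119.3]
 [289.3 178.1]
 [311.  399.9]
 [250.1 360. ]
 [377.8 360.2]]
```

>>> carry_out(deltas=[{"dx":2.6,"dy":-0.4,"dz":3.0,"twist":0,"gripper":60},{"dx":2.6,"dy":-0.4,"dz":3.0,"twist":0,"gripper":60},{"dx":0,"dy":0,"dz":3.0,"twist":0,"gripper":60},{"dx":0,"dy":0,"dz":0,"twist":0,"gripper":60},{"dx":0,"dy":0,"dz":0,"twist":0,"gripper":60},{"dx":0,"dy":0,"dz":0,"twist":0,"gripper":60}], grip_force=40)

```text
time_s: 4.32
ee_pos: [0.4961, -0.0385, 0.2033]
eef_rot: [-3.141, 0.003, 3.141]
wrist_force: [-0.6, -0.0, 0.6]
grip_width: 0.0516
```

Run:
```python
from h import *
s=look("e.png",["vise","crank_grip","thumbscrew_grip","jaw_face","glass_plate"])
capture("top")
for n in("vise","crank_grip","thumbscrew_grip"): print(n,[(np.round(d["at"],4),round(d["p"],2)) for d in pinpoint("top",n)][:1])
```

```text
4.325 pos [ 0.4961 -0.0385  0.2033] rpy [-3.1410e+00  3.0000e-03  3.1412e+00] F [-0.6 -0.   0.6] w 0.0516 j6 -1.79
vise [(array([ 0.6448, -0.0337, -0.0028]), 0.56)]
crank_grip [(array([ 0.4978, -0.0485,  0.0916]), 0.95)]
thumbscrew_grip []
jaw_face [(array([ 0.6068, -0.0324,  0.0562]), 0.91), (array([ 0.4997, -0.0504,  0.0884]), 0.64)]
glass_plate [(array([ 0.6503, -0.0366,  0.065 ]), 0.73)]
vise [(array([ 0.6425, -0.0362,  0.0025]), 0.73)]
crank_grip []
thumbscrew_grip [(array([ 0.659 , -0.037 ,  0.1405]), 0.4)]
```

View pics/e.png

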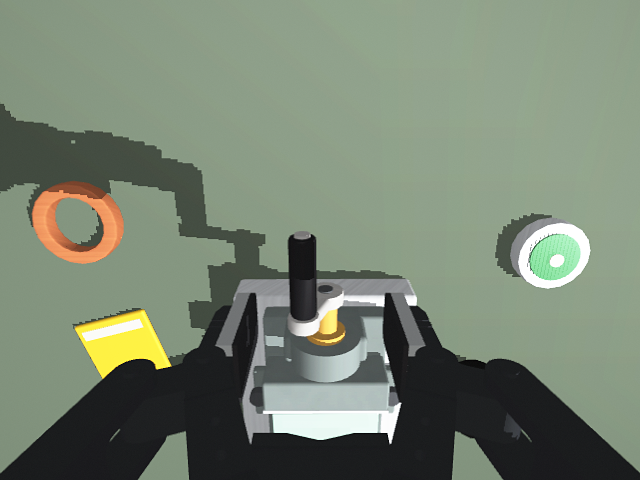

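The close view shows the sleeve from px (302,235) to (303,320), about 18 px left of the finger midline at 320. The crank hub is at (326,290), and nothing is near the fingers. I'll convert these to offsets.

Run:
```python
from h import *
s=get_state()
print(s["ee_pos"])
for n,p,z in [("h_end",(302,236),.098),("h_mid",(302.5,280),.0915),("h_base",(303,322),.0915),("hub",(326,290),.065),("p1",(236,281),.03),("p2",(414,280),.03)]:
    print(n,np.round(ray(s,p,z),4))
m=outline_of("wrist","crank_grip")
for d in m[:1]:
  for r in range(235,330,10):
    u=np.nonzero(d["mask"][r])[0]; print(r,u.min() if len(u) else 0,u.max() if len(u) else 0)
```

```text
[ 0.49488108 -0.03842835  0.20189364]
h_end [ 0.4756 -0.0461  0.098 ]
h_mid [ 0.502  -0.0466  0.0915]
h_base [ 0.5268 -0.0467  0.0915]
hub [ 0.5217 -0.0341  0.065 ]
p1 [ 0.5334 -0.0954  0.03  ]
p2 [0.5326 0.0269 0.03  ]
235 291 313
245 288 315
255 288 316
265 288 316
275 288 316
285 288 338
295 289 343
305 289 342
315 287 324
325 287 319
```

>>> carry_out(deltas=[{"dx":-0.3,"dy":-0.9,"dz":0,"twist":0,"gripper":60},{"dx":0,"dy":0,"dz":2.8,"twist":0,"gripper":60},{"dx":0,"dy":0,"dz":2.8,"twist":0,"gripper":60},{"dx":0,"dy":0,"dz":0,"twist":0,"gripper":60},{"dx":0,"dy":0,"dz":0,"twist":0,"gripper":0},{"dx":0,"dy":0,"dz":0,"twist":0,"gripper":0},{"dx":0,"dy":0,"dz":0,"twist":0,"gripper":0},{"dx":0,"dy":0,"dz":0,"twist":0,"gripper":0}], grip_force=40)

```text
time_s: 5.88
ee_pos: [0.4987, -0.0475, 0.1469]
eef_rot: [-3.141, 0.003, 3.141]
wrist_force: [0.4, -0.2, 4.1]
grip_width: 0.0129
```

Run:
```python
from h import *
s=look("f.png",["crank_grip"])
```

```text
5.875 pos [ 0.4987 -0.0475  0.1469] rpy [-3.1411e+00  2.5000e-03  3.1409e+00] F [ 0.4 -0.2  4.1] w 0.0129 j6 -1.8
crank_grip [(array([ 5.233e-01,  1.270e-01, -4.000e-04]), 0.71), (array([ 0.4992, -0.0464,  0.0905]), 0.63)]
```

View pics/f.png

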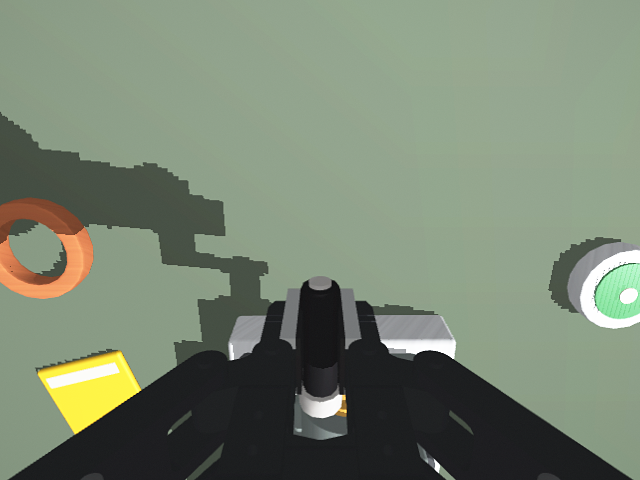

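The grip is good: the sleeve is centred between the pads at px (320,340) and the opening is 12.9 mm. Next I'll work out the crank arc rows.

Run:
```python
import numpy as np
q=.45
while q<8.5:
  a=q;q=q+.3
  print("%.2f dy %.2f dz %.2f"%(q,-3*(np.sin(q)-np.sin(a)),-3*(np.cos(q)-np.cos(a))))
```

```text
0.75 dy -0.74 dz 0.51
1.05 dy -0.56 dz 0.70
1.35 dy -0.32 dz 0.84
1.65 dy -0.06 dz 0.89
1.95 dy 0.20 dz 0.87
2.25 dy 0.45 dz 0.77
2.55 dy 0.66 dz 0.61
2.85 dy 0.81 dz 0.38
3.15 dy 0.89 dz 0.13
3.45 dy 0.89 dz -0.14
3.75 dy 0.80 dz -0.40
4.05 dy 0.65 dz -0.62
4.35 dy 0.44 dz -0.78
4.65 dy 0.19 dz -0.88
4.95 dy -0.08 dz -0.89
5.25 dy -0.34 dz -0.83
5.55 dy -0.57 dz -0.69
5.85 dy -0.75 dz -0.49
6.15 dy -0.86 dz -0.25
6.45 dy -0.90 dz 0.02
6.75 dy -0.85 dz 0.28
7.05 dy -0.73 dz 0.52
7.35 dy -0.55 dz 0.71
7.65 dy -0.31 dz 0.84
7.95 dy -0.05 dz 0.90
8.25 dy 0.22 dz 0.87
8.55 dy 0.47 dz 0.77
```

>>> carry_out(deltas=[{"dx":-0.03,"dy":-0.74,"dz":0.51,"twist":0,"gripper":0},{"dx":-0.03,"dy":-0.56,"dz":0.7,"twist":0,"gripper":0},{"dx":-0.03,"dy":-0.32,"dz":0.84,"twist":0,"gripper":0},{"dx":0,"dy":0,"dz":0,"twist":0,"gripper":0},{"dx":0,"dy":0,"dz":0,"twist":0,"gripper":0}], grip_force=40)

```text
time_s: 6.6
ee_pos: [0.4997, -0.0647, 0.125]
eef_rot: [-3.14, 0.002, 3.141]
wrist_force: [2.7, -6.3, -1.2]
grip_width: 0.0128
```

>>> carry_out(deltas=[{"dx":-0.03,"dy":-0.06,"dz":0.89,"twist":0,"gripper":0},{"dx":-0.03,"dy":0.2,"dz":0.87,"twist":0,"gripper":0},{"dx":-0.03,"dy":0.45,"dz":0.77,"twist":0,"gripper":0},{"dx":-0.03,"dy":0.66,"dz":0.61,"twist":0,"gripper":0},{"dx":-0.03,"dy":0.81,"dz":0.38,"twist":0,"gripper":0},{"dx":0,"dy":0,"dz":0,"twist":0,"gripper":0},{"dx":0,"dy":0,"dz":0,"twist":0,"gripper":0}], grip_force=40)

```text
time_s: 7.48
ee_pos: [0.501, -0.0418, 0.0903]
eef_rot: [3.14, 0.002, 3.14]
wrist_force: [5.5, 2.3, -0.1]
grip_width: 0.0129
```

>>> carry_out(deltas=[{"dx":-0.03,"dy":0.89,"dz":0.13,"twist":0,"gripper":0},{"dx":-0.03,"dy":0.89,"dz":-0.14,"twist":0,"gripper":0},{"dx":-0.03,"dy":0.8,"dz":-0.4,"twist":0,"gripper":0},{"dx":-0.03,"dy":0.65,"dz":-0.62,"twist":0,"gripper":0},{"dx":-0.03,"dy":0.44,"dz":-0.78,"twist":0,"gripper":0},{"dx":-0.03,"dy":0.19,"dz":-0.88,"twist":0,"gripper":0},{"dx":0,"dy":0,"dz":0,"twist":0,"gripper":0},{"dx":0,"dy":0,"dz":0,"twist":0,"gripper":0}], grip_force=40)

```text
time_s: 8.48
ee_pos: [0.5026, -0.0052, 0.1175]
eef_rot: [-3.139, 0.001, -3.141]
wrist_force: [3.9, -5.7, 1.2]
grip_width: 0.0125
```

>>> carry_out(deltas=[{"dx":-0.03,"dy":-0.08,"dz":-0.89,"twist":0,"gripper":0},{"dx":-0.03,"dy":-0.34,"dz":-0.83,"twist":0,"gripper":0},{"dx":-0.03,"dy":-0.57,"dz":-0.69,"twist":0,"gripper":0},{"dx":-0.03,"dy":-0.75,"dz":-0.49,"twist":0,"gripper":0},{"dx":-0.03,"dy":-0.86,"dz":-0.25,"twist":0,"gripper":0},{"dx":-0.03,"dy":-0.9,"dz":0.02,"twist":0,"gripper":0},{"dx":-0.03,"dy":-0.85,"dz":0.28,"twist":0,"gripper":0},{"dx":0,"dy":0,"dz":0,"twist":0,"gripper":0}], grip_force=40)

```text
time_s: 9.48
ee_pos: [0.5046, -0.0481, 0.1464]
eef_rot: [-3.141, 0.002, 3.14]
wrist_force: [2.4, -2.0, 6.2]
grip_width: 0.0125
```

>>> carry_out(deltas=[{"dx":-0.03,"dy":-0.73,"dz":0.52,"twist":0,"gripper":0},{"dx":-0.03,"dy":-0.55,"dz":0.71,"twist":0,"gripper":0},{"dx":-0.03,"dy":-0.31,"dz":0.84,"twist":0,"gripper":0},{"dx":-0.03,"dy":-0.05,"dz":0.9,"twist":0,"gripper":0},{"dx":0,"dy":0,"dz":0,"twist":0,"gripper":0},{"dx":0,"dy":0,"dz":0,"twist":0,"gripper":0}], grip_force=40)

```text
time_s: 10.22
ee_pos: [0.5059, -0.0648, 0.1154]
eef_rot: [-3.14, 0.001, 3.141]
wrist_force: [6.4, -5.4, -3.3]
grip_width: 0.0126
```

>>> carry_out(deltas=[{"dx":-0.03,"dy":0.22,"dz":0.87,"twist":0,"gripper":0},{"dx":-0.02,"dy":0.3,"dz":0.53,"twist":0,"gripper":0},{"dx":0,"dy":0,"dz":0,"twist":0,"gripper":0},{"dx":0,"dy":0,"dz":0,"twist":0,"gripper":0}], grip_force=40)

```text
time_s: 10.72
ee_pos: [0.5063, -0.0592, 0.1015]
eef_rot: [-3.141, 0.001, 3.141]
wrist_force: [5.2, -4.0, -2.4]
grip_width: 0.0129
```

>>> carry_out(deltas=[{"dx":0,"dy":0.13,"dz":0.18,"twist":0,"gripper":0},{"dx":0,"dy":0.13,"dz":0.17,"twist":0,"gripper":0},{"dx":0,"dy":0,"dz":0,"twist":0,"gripper":0},{"dx":0,"dy":0,"dz":0,"twist":0,"gripper":0}], grip_force=40)

```text
time_s: 11.22
ee_pos: [0.5065, -0.0586, 0.1004]
eef_rot: [-3.137, 0.002, -3.14]
wrist_force: [-0.1, -10.0, 16.1]
grip_width: 0.0125
```

The crank is at its stop: about 19 N pushes back tangentially, and the pose gives q ≈ 8.5. I'll release and go above the thumbscrew.

>>> carry_out(deltas=[{"dx":0,"dy":0,"dz":0,"twist":0,"gripper":45},{"dx":0,"dy":0,"dz":0,"twist":0,"gripper":45},{"dx":0,"dy":0,"dz":0,"twist":0,"gripper":45},{"dx":0,"dy":0,"dz":0,"twist":0,"gripper":45},{"dx":0,"dy":0,"dz":-3,"twist":0,"gripper":45},{"dx":0,"dy":0,"dz":-6,"twist":0,"gripper":60},{"dx":0,"dy":0,"dz":-6,"twist":0,"gripper":60},{"dx":0,"dy":0,"dz":-5,"twist":0,"gripper":60}], grip_force=40)

```text
time_s: 12.22
ee_pos: [0.5058, -0.0563, 0.3006]
eef_rot: [-3.142, 0.001, 3.141]
wrist_force: [0.9, -0.4, -0.4]
grip_width: 0.0514
```

>>> carry_out(deltas=[{"dx":-5,"dy":0.8,"dz":0,"twist":0,"gripper":60},{"dx":-5,"dy":0.8,"dz":0,"twist":0,"gripper":60},{"dx":-5,"dy":0.5,"dz":0,"twist":0,"gripper":60},{"dx":0,"dy":0,"dz":0,"twist":0,"gripper":60},{"dx":0,"dy":0,"dz":0,"twist":0,"gripper":60},{"dx":0,"dy":0,"dz":0,"twist":0,"gripper":60}], grip_force=40)

```text
time_s: 12.98
ee_pos: [0.6547, -0.0356, 0.2985]
eef_rot: [3.141, -0.001, 3.141]
wrist_force: [0.8, -0.7, 0.2]
grip_width: 0.0516
```

Run:
```python
from h import *
s=look("g.png",["thumbscrew_grip","crank_grip","jaw_face","glass_plate","fixed_jaw"])
for d in outline_of("wrist","thumbscrew")[:1]:
  v,u=np.nonzero(d["mask"]);print(d["p"],u.mean(),v.mean(),u.min(),u.max(),v.min(),v.max())
```

```text
12.975 pos [ 0.6547 -0.0356  0.2985] rpy [ 3.1414e+00 -9.0000e-04  3.1405e+00] F [ 0.8 -0.7  0.2] w 0.0516 j6 -1.73
thumbscrew_grip [(array([ 0.6604, -0.0338,  0.1431]), 0.96)]
crank_grip [(array([ 0.5067, -0.0621,  0.0466]), 0.65)]
jaw_face [(array([ 0.6124, -0.033 ,  0.0597]), 0.77)]
glass_plate [(array([ 0.65  , -0.036 ,  0.0627]), 0.59)]
fixed_jaw []
0.75 320.2348586810229 238.521534320323 291 351 219 263
```

View pics/g.png

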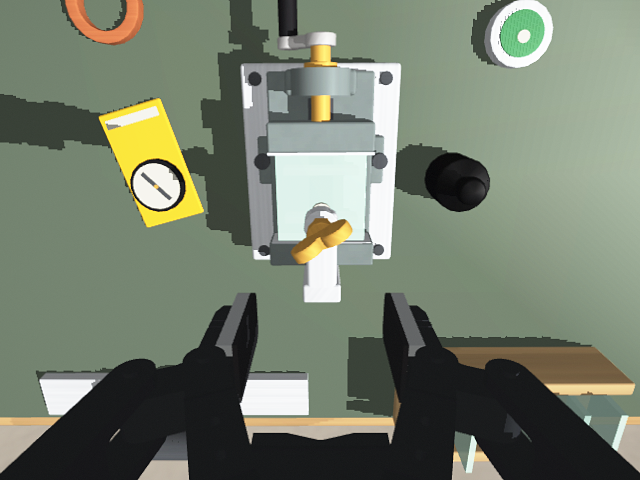

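The view shows the jaw closed on the plate (edge at row 153), with the plate against the fixed jaw at row 240. The crank handle is at (288,20). The wing blade runs from px (292,257) to (351,226). I'll compute its centre and angle.

Run:
```python
from h import *
s=get_state();print(s["ee_pos"],s["eef_rot"],s["joints"][5])
for z in(.143,.148):
  a,b=ray(s,(293,257),z),ray(s,(351,226),z);print(np.round((a+b)/2,4),np.arctan2(-(b-a)[1],(b-a)[0])%np.pi, -np.arctan2((a-b)[1],(a-b)[0]),np.linalg.norm(a-b))
d=outline_of("wrist","thumbscrew_grip")[0]
m=d["mask"].astype("uint8")
print(cv2.minAreaRect(np.argwhere(m)[:,::-1].astype(np.float32)),m.sum())
```

```text
[ 0.65560687 -0.03570464  0.29876962] [3.14157007e+00 4.55538819e-04 3.14064865e+00] -1.7302136488272069
[ 0.6591 -0.0339  0.143 ] 1.0512202050596158 1.051220205059616 0.04131292007009766
[ 0.6572 -0.0339  0.148 ] 1.0512202050596158 1.051220205059616 0.04040007911995791
((318.60052490234375, 236.3282928466797), (31.51029396057129, 65.38280487060547), 62.35402297973633) 1521
```

>>> carry_out(deltas=[{"dx":-0.3,"dy":0.1,"dz":0,"twist":0,"gripper":60},{"dx":0,"dy":0,"dz":0.8,"twist":0.177,"gripper":60},{"dx":0,"dy":0,"dz":0.8,"twist":0.177,"gripper":60},{"dx":0,"dy":0,"dz":0.8,"twist":0.177,"gripper":60},{"dx":0,"dy":0,"dz":0.8,"twist":0.177,"gripper":60},{"dx":0,"dy":0,"dz":0.8,"twist":0.177,"gripper":60},{"dx":0,"dy":0,"dz":0.8,"twist":0.177,"gripper":60},{"dx":0,"dy":0,"dz":0,"twist":0,"gripper":60}], grip_force=30)

```text
time_s: 14.38
ee_pos: [0.6588, -0.0345, 0.2496]
eef_rot: [-3.14, -0.001, 2.081]
wrist_force: [-0.8, -0.0, 1.0]
grip_width: 0.0512
```

Run:
```python
from h import *
s=look("i.png",["thumbscrew_grip"])
```

```text
14.375 pos [ 0.6588 -0.0345  0.2496] rpy [-3.1405e+00 -1.0000e-03  2.0809e+00] F [-0.8 -0.   1. ] w 0.0512 j6 -0.67
thumbscrew_grip [(array([ 0.661 , -0.0336,  0.1405]), 0.93)]
```

View pics/i.png

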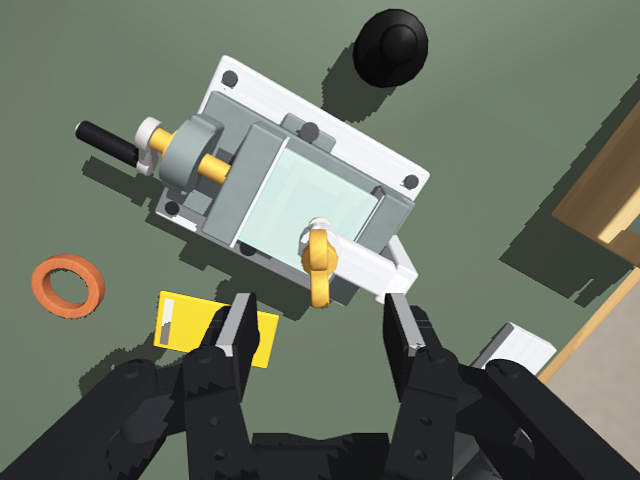

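The blade is vertical at column 319, aligned with the finger midline. I'll descend and close.

>>> carry_out(deltas=[{"dx":0,"dy":0,"dz":1.5,"twist":0,"gripper":60},{"dx":0,"dy":0,"dz":1.5,"twist":0,"gripper":60},{"dx":0,"dy":0,"dz":1.5,"twist":0,"gripper":60},{"dx":0,"dy":0,"dz":0,"twist":0,"gripper":0},{"dx":0,"dy":0,"dz":0,"twist":0,"gripper":0},{"dx":0,"dy":0,"dz":0,"twist":0,"gripper":0},{"dx":0,"dy":0,"dz":0,"twist":0,"gripper":0},{"dx":0,"dy":0,"dz":0,"twist":0,"gripper":0}], grip_force=30)

```text
time_s: 15.48
ee_pos: [0.6587, -0.0349, 0.2057]
eef_rot: [-3.141, 0.0, 2.079]
wrist_force: [-3.1, -1.3, 0.7]
grip_width: 0.0082
```

Run:
```python
from h import *
s=look("j.png",[]);print(s["torque"])
```

```text
15.475 pos [ 0.6587 -0.0349  0.2057] rpy [-3.1412e+00  4.0000e-04  2.0789e+00] F [-3.1 -1.3  0.7] w 0.0082 j6 -0.67
[-0.27457412  0.36878611  0.03147811]
```

View pics/j.png

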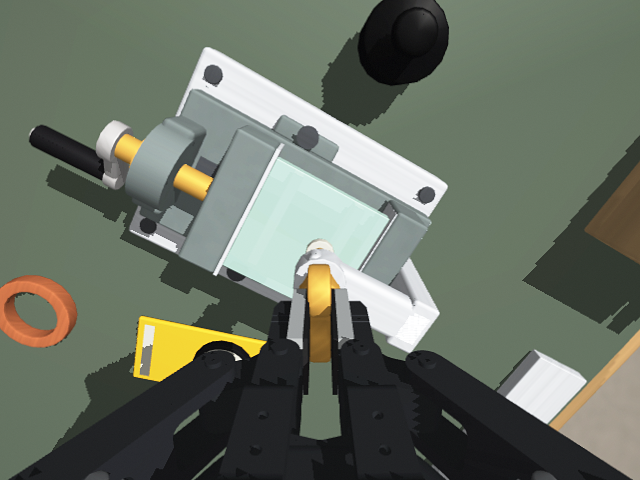

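>>> carry_out(deltas=[{"dx":0,"dy":0,"dz":0.011,"twist":0.175,"gripper":0},{"dx":0,"dy":0,"dz":0.011,"twist":0.175,"gripper":0},{"dx":0,"dy":0,"dz":0.011,"twist":0.175,"gripper":0},{"dx":0,"dy":0,"dz":0.011,"twist":0.175,"gripper":0},{"dx":0,"dy":0,"dz":0.011,"twist":0.175,"gripper":0},{"dx":0,"dy":0,"dz":0.011,"twist":0.175,"gripper":0},{"dx":0,"dy":0,"dz":0.011,"twist":0.175,"gripper":0},{"dx":0,"dy":0,"dz":0.011,"twist":0.175,"gripper":0}], grip_force=30)

```text
time_s: 16.52
ee_pos: [0.6584, -0.035, 0.2049]
eef_rot: [3.141, 0.001, 0.673]
wrist_force: [-3.1, -1.9, 2.1]
grip_width: 0.0082
```

```bash
python3 -c "
from rig import *;s=get_state();print(s['time_s'],s['eef_rot'],s['torque'],s['wrist_force'],s['joints'][5],s['grip_width'])"
```

```text
16.525 [3.14142267e+00 1.16523253e-03 6.73268598e-01] [-0.39603003  0.47625082  0.08599473] [-3.0867395  -1.91733358  2.08633687] 0.7397562778244539 0.008151667692264393
```

>>> carry_out(deltas=[{"dx":0,"dy":0,"dz":0.011,"twist":0.175,"gripper":0},{"dx":0,"dy":0,"dz":0.011,"twist":0.175,"gripper":0},{"dx":0,"dy":0,"dz":0.011,"twist":0.175,"gripper":0},{"dx":0,"dy":0,"dz":0.011,"twist":0.175,"gripper":0},{"dx":0,"dy":0,"dz":0,"twist":0,"gripper":0}], grip_force=30)

```text
time_s: 17.15
ee_pos: [0.6584, -0.0348, 0.2049]
eef_rot: [3.139, 0.001, -0.013]
wrist_force: [-5.3, -1.3, 4.6]
grip_width: 0.0085
```

```bash
python3 -c "
from rig import *;s=get_state();print(s['time_s'],s['eef_rot'],s['torque'],s['wrist_force'],s['joints'][5],s['grip_width'])"
```

```text
17.15 [ 3.13948592e+00  8.24215481e-04 -1.30067853e-02] [-0.3436288   0.81689216  2.43760568] [-5.33751524 -1.30080366  4.58928527] 1.4273417823703436 0.00850206629688597
```

Torque is 2.4 N·m, so it has run into a stop. I'll take a look, then relax the excess twist.

Run:
```python
from h import *
s=look("k.png",["thumbscrew_grip"])
```

```text
17.15 pos [ 0.6584 -0.0348  0.2049] rpy [ 3.1395e+00  8.0000e-04 -1.3000e-02] F [-5.3 -1.3  4.6] w 0.0085 j6 1.43
thumbscrew_grip [(array([ 0.6615, -0.0346,  0.1409]), 0.77), (array([ 0.5002, -0.208 ,  0.0022]), 0.56)]
```

View pics/k.png

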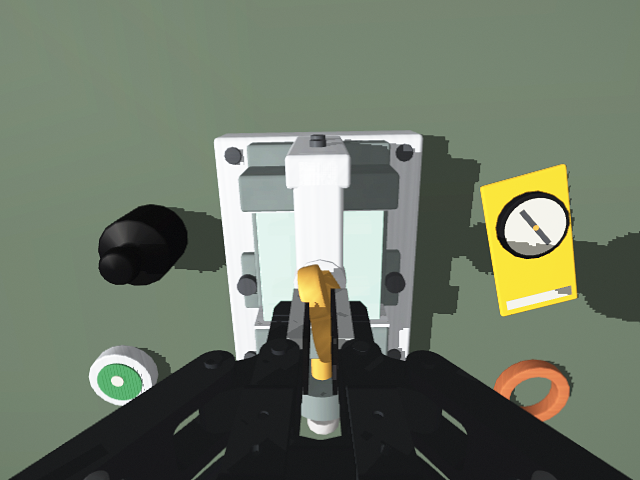

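The blade sits at the stop (6.0 predicts yaw 0.28, and the picture shows about that). The pads have over-twisted past it by about 0.3 rad. I'll realign with the blade first, then back off.

>>> carry_out(deltas=[{"dx":0,"dy":0,"dz":0,"twist":-0.148,"gripper":0},{"dx":0,"dy":0,"dz":0,"twist":-0.148,"gripper":0},{"dx":0,"dy":0,"dz":0,"twist":0,"gripper":0},{"dx":0,"dy":0,"dz":0,"twist":0,"gripper":0},{"dx":0,"dy":0,"dz":0,"twist":0,"gripper":0}], grip_force=50)

```text
time_s: 17.88
ee_pos: [0.6584, -0.035, 0.2048]
eef_rot: [3.142, 0.001, 0.275]
wrist_force: [-4.7, -1.7, 4.7]
grip_width: 0.0076
```

Run:
```python
from h import *
s=look("l.png",["thumbscrew_grip"]);print(s["torque"])
a=cv2.imread("pics/l.png")[200:420,200:440];cv2.imwrite("pics/l2.png",cv2.resize(a,None,fx=2,fy=2))
```

```text
17.875 pos [ 0.6584 -0.035   0.2048] rpy [3.1415e+00 7.0000e-04 2.7460e-01] F [-4.7 -1.7  4.7] w 0.0076 j6 1.14
thumbscrew_grip [(array([ 0.6601, -0.0364,  0.1415]), 0.81)]
[-0.43595797  0.84654428  0.20199626]
```

View pics/l2.png

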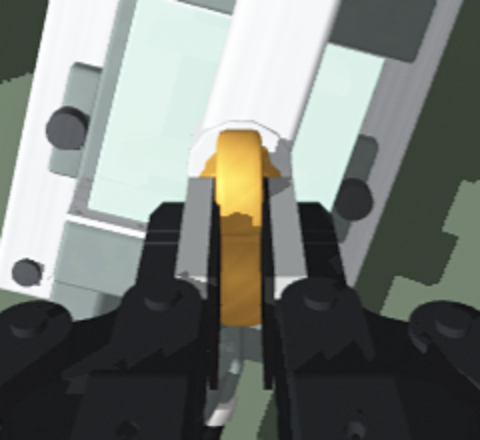

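The blade is flush between the pads at column 240 of the crop and still lightly pressed against its stop at yaw 0.275. Now I'll back off a quarter turn.

>>> carry_out(deltas=[{"dx":0,"dy":0,"dz":-0.011,"twist":-0.175,"gripper":0},{"dx":0,"dy":0,"dz":-0.011,"twist":-0.175,"gripper":0},{"dx":0,"dy":0,"dz":-0.011,"twist":-0.175,"gripper":0},{"dx":0,"dy":0,"dz":-0.011,"twist":-0.175,"gripper":0},{"dx":0,"dy":0,"dz":-0.011,"twist":-0.175,"gripper":0},{"dx":0,"dy":0,"dz":-0.011,"twist":-0.175,"gripper":0},{"dx":0,"dy":0,"dz":-0.011,"twist":-0.175,"gripper":0},{"dx":0,"dy":0,"dz":-0.011,"twist":-0.175,"gripper":0}], grip_force=50)

```text
time_s: 18.98
ee_pos: [0.6587, -0.035, 0.2055]
eef_rot: [-3.142, -0.0, 1.68]
wrist_force: [-4.3, -2.7, 3.4]
grip_width: 0.0078
```

>>> carry_out(deltas=[{"dx":0,"dy":0,"dz":-0.011,"twist":-0.178,"gripper":0},{"dx":0,"dy":0,"dz":0,"twist":0,"gripper":0},{"dx":0,"dy":0,"dz":0,"twist":0,"gripper":0},{"dx":0,"dy":0,"dz":0,"twist":0,"gripper":0}], grip_force=50)

```text
time_s: 19.48
ee_pos: [0.6587, -0.0349, 0.2056]
eef_rot: [-3.142, 0.0, 1.85]
wrist_force: [-3.0, -2.3, 4.7]
grip_width: 0.0078
```

Run:
```python
from h import *
s=look("m.png",["thumbscrew_grip","crank_grip","glass_plate"]);print(s["torque"])
capture("top");capture("side")
for c in("top","side"):
  for n in("crank_grip","thumbscrew_grip","iron_weight","map_compass","damping_ring","bullseye_level","glass_plate","jaw_face"): print(c,n,[(np.round(d["at"],3),round(d["p"],2)) for d in pinpoint(c,n)][:1])
```

```text
19.475 pos [ 0.6587 -0.0349  0.2056] rpy [-3.1415e+00  3.0000e-04  1.8497e+00] F [-3.  -2.3  4.7] w 0.0078 j6 -0.44
thumbscrew_grip [(array([ 0.6567, -0.0311,  0.1412]), 0.65)]
crank_grip [(array([ 0.5028, -0.0596,  0.0484]), 0.88)]
glass_plate [(array([ 0.6467, -0.0357,  0.0641]), 0.84)]
[-0.34580946  0.71831103  0.04249009]
top crank_grip [(array([ 0.509, -0.057,  0.046]), 0.65)]
top thumbscrew_grip []
top iron_weight [(array([0.646, 0.086, 0.   ]), 0.72)]
top map_compass [(array([ 0.633, -0.195,  0.004]), 0.98)]
top damping_ring [(array([ 0.5  , -0.212,  0.004]), 0.6)]
top bullseye_level [(array([ 0.526,  0.133, -0.001]), 0.78)]
top glass_plate [(array([ 0.645, -0.036,  0.064]), 0.64)]
top jaw_face [(array([ 0.618, -0.032,  0.056]), 0.8)]
side crank_grip [(array([ 0.507, -0.058,  0.045]), 0.67)]
side thumbscrew_grip [(array([ 0.66 , -0.036,  0.142]), 0.43)]
side iron_weight [(array([ 0.647,  0.089, -0.003]), 0.51)]
side map_compass [(array([ 0.633, -0.194,  0.   ]), 0.59)]
side damping_ring [(array([ 0.501, -0.212,  0.002]), 0.66)]
side bullseye_level [(array([0.524, 0.131, 0.   ]), 0.52)]
side glass_plate [(array([ 0.649, -0.037,  0.061]), 0.8)]
side jaw_face [(array([ 0.614, -0.033,  0.064]), 0.69)]
```

View pics/m.png

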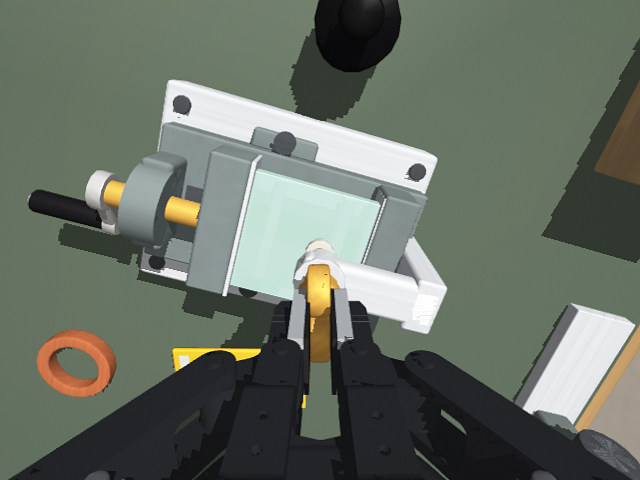

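```bash
python3 -c "
from rig import *;print(job_done())"
```

```text
the job is handed in; nothing more can be done
None
```

The job is done as asked and handed in at about 20–21 s of the 72 s. No verdict came back.

- **Vise:** I cranked about 8 rad clockwise to the stop, where about 19 N pushed back along the turn. The handle's final position matches crank angle 8.5, and the pictures show the plate between both jaws.
- **Thumbscrew:** I turned it clockwise until it seated, then backed it off 1.575 rad. The gripper yaw puts it at about 4.43, with almost no twisting load left. The arm is still gripping the blade at 50 N, with an opening of 7.8 mm.
- **Over-twist at the seat:** The screw started near 4.2, but I had read it as about 1.06 because the blade looks the same after half a turn. The gripper therefore turned about 0.3 rad past the seat, with a brief wrist torque of about 2.4 N·m. The pads skewed on the blade, so I lined them up with it again at the stop before backing off.
- **Other checks:** I compared the compass, ring, weight and level only in the pictures before and after, and they look unmoved. I did not check the key, screwdriver and brush at the end, but nothing came near them. No fingers went near the glass. The networks' last readings agreed with this to within a few millimetres. The first two move calls were refused for missing fields and moved nothing.

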